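# Shelve the lanterns in the runner cupboard

## Robot

A 7-joint arm with a two-finger parallel gripper is mounted at the origin on the work surface. World frame = base frame: x ahead of the robot, y to its left, z up, the work surface at z = 0. Lengths are in m, angles in rad, forces in N, time in s.
With the tool pointing down it reaches from about 0.425 to 0.925 m from the base axis. Payload 6.8 kg.
Tool frame: the origin (TCP) lies at the very end of the fingers, on their centre line; the grasp point (between the pads) lies 19 mm behind it; z points along the fingers, y is the line along which they close (so a half turn about z gives the same grasp; the last joint's range is limited). The gripper opens to 85 mm and grips with 20 to 120 N. Pads are 22 mm wide; open, the fingers measure 114 mm over their backs; the gripper's body (76 mm by 85 mm) begins 54 mm behind the grasp point. The pads swing forward as they close: fully open they stand 13 mm farther back than shut.
Start: joints at [1.181, 0.477, 0.022, 1.555, -0.011, 1.109, -0.083], TCP at [0.188, -0.648, 0.231] pointing down, gripper open.
Joint ranges: [-2.96, 2.96], [-0.34, 2.1], [-1.41, 1.46], [0.24, 2.44], [-1.37, 4.51], [0.17, 1.92], [-2.96, 2.96]. Speed limits (rad/s): [2.39, 2.39, 3.14, 3.14, 3.14, 3.14, 3.14].

## Interface

Orientations are given as a rotation vector (axis times angle).
In Python, from bench import get_obs, viewer, r gives the robot as it stands. The module is installed in compiled form; this text tells all that it offers.
- The arm moves only by the tool play_rows, never from a script. Its argument "commands" is a list that holds one entry, the list of rows, each a list of 5 numbers: the gripper's target within -1 to 1 (shut at 1, half-way at 0, fully open at -1), then the shift along the tool's x, y, z scaled (see below), then the turn about the tool's z scaled (see below). A call has 1 to 12 rows; each row is the pose to reach, as a shift and turn from the pose commanded when the call began, along the tool's axes at that moment; what a row does not reach only later rows make up. The controller multiplies each number of a shift by 0.2 m and each number of a turn by pi/2 rad. A row lasts 1/12 s, in which the tool goes at most 41.7 mm and 7.16 degrees, less where a joint would pass 70% of its speed; a pose out of reach is approached as far as the arm can. A call with a number of a shift or a turn outside -1 to 1 is refused whole. A call with a gripper value outside its range is refused whole. The fingers move at their own pace and stop on an object; "grip_force" is the grip in N (left out, the last holds). Time passes only in rows, so rows that repeat a pose let the fingers close. It gives the time, the measured TCP pose, the force, the opening and the grip force at its end, in the units of the state.
- get_obs(): the state, without advancing time (a new reading comes with each control period).
- viewer.grab_frame(name): name is "side" or "top" or "wrist"; returns a dict with "pixels" (400x640x3 uint8, red, green, blue), "fovy" (degrees; the focal length in pixels is half the picture's height over the tangent of half this angle, whatever the lens; pixels are square), "cx", "cy" (the principal point, pixels), "distortion" ([k1, k2, p1, p2, k3] as OpenCV has them; the pictures are not rectified), "world_to_cam" (4x4, takes a point from world to camera coordinates); the wrist camera has in their place "hand_eye" (4x4, takes a point from camera to tool coordinates, whose origin is the TCP and whose axes are the flange's). Camera axes: x right, y up, looking along -z (the intrinsics and any distortion apply to the point x, -y, -z); pixel columns grow to the right and rows downward; lengths in m; the calibration is good to about 2 mm. A picture is of the moment at which its call begins: read the wrist's pose just before it. There is no depth.
- r.hand_in(): hands the job in; it is judged then, once.
Trained networks look in a picture, given as the dict that the camera call returned (one of the last four; its "shot" number tells which), for a name from the list of things; names that differ only in an ending like _2 or _b are one class to them, and where a whole thing is asked for, a point or a joint stands for the part that bears it (a point fixed in the world has none). Each returns a list of dicts, best first, with "score" (0 to 1); they miss things now and then, are a little off and sometimes report something else, mostly with a low value. They report only what shows in the picture. A call takes as long as a camera call.
- viewer.trace(picture, thing): "pixels" (400x640 bool, what is visible of it) and "rect" ([left, top, right, bottom] in pixels, round what is visible of it).
The state is a dict: "clock": time; "joints": joint angles; "qvel": joint speeds; "tau": joint torques, N m; "tcp_pos": TCP position; "orientation": TCP orientation; "contact_force": force on the tool from outside, world axes, zero at the start; "moment": the same for the moment, N m; "grip_width": finger opening in m; "gripper_force": force on a finger pad.
Only numpy, scipy, OpenCV 4.12 (cv2) and the standard library are available. Lean on these libraries where they do the work, as an engineer would, in place of code of your own. Each camera call takes 0.05 s, during which the arm holds its last target. There are 200 camera calls.

## Task

Swing the cupboard's half-door wide open and slide the loose shelf board all the way in, grip towards the door, onto the lowest pair of runners that lets it pass over the lantern already standing in the cupboard, without shifting that lantern. Then stand the other lantern upright on the board and swing the half-door shut, leaving the mug and the comb where they are.

Things in the scene. Friction and masses are not known exactly. Their poses are not given: they have to be found in the camera images.
- cupboard: Wooden cupboard, fixed, no top or floor, 180 deep (x) x 270 wide (y) x 180 high. Origin: centre of underside; x points from front to back, y left, z up. Inner width 240, slatted back's inner face x=+78, side walls start x=-90. On both side walls 3 runners, 28 wide, 10 thick, tops z=45, 90, 135; cap strips z=170-180. 184 clear between facing runners: board enters from the front only.
- door (a joint): Angle of the half-door (rad): 0 shut, grows as its free edge swings out towards the robot, stop at 1.9. Panel 120 wide, 12 thick, z = 10 to 170, hinged upright at the cupboard's left front corner; it covers the left half of the front and blocks the board until beyond about 1.4. Light friction: it stays where it is left.
- door_hinge (a point): Point on the door's hinge axis at the height of door_grip: in the cupboard's frame x = -100, y = +135, z = 175. Axes as the cupboard's.
- door_grip (a point): Point at z = 175 on the door's handle, to pinch or push: an upright round steel rod, diameter 14, z = 43 to 200, 41 outside the door's mid-plane, 95 from the hinge along the door. Standoffs join it to the door at z = 70 and 135. Door shut: x = -41, y = -95 from the hinge in the cupboard's axes; as the door opens it turns clockwise (seen from above) about the hinge.
- board_mid (a point): Centre of the loose plywood shelf board, 160 (x) x 216 (y) x 6 thick, 0.22 kg, flat on the ledge at the start, grip up. The point is 3 above its underside. The -x edge carries the grip; the +x edge goes into the cupboard first. When it touches the cupboard's back wall this centre is at x = -2 in the cupboard's frame.
- board_grip (a point): Centre of the board's upright wooden grip, a blade 10 thick (x) x 60 wide (y) rising to 57 above the board's underside; the point is 73 from the board's centre towards -x and 36 above its underside. Axes as the board's.
- board: The same shelf board; origin at the centre of its underside, axes as board_mid.
- lantern_tall_mid (a point): Centre (half-way up) of the tall green plastic solar lantern, an upright cylinder 64 in diameter, 120 high, about 0.25 kg. One of the two lanterns stands on the ledge inside the cupboard, the other loose on the ledge to the left of it; which is which varies.
- lantern_short_mid (a point): Centre (half-way up) of the short green plastic solar lantern, an upright cylinder 64 in diameter, 75 high, about 0.18 kg. It stands either inside the cupboard or on the ledge, see the tall lantern.
- lantern_tall: The tall lantern; origin at the centre of its underside.
- lantern_short: The short lantern; origin at the centre of its underside.
- mug: Bystander: stainless steel mug, 76 across, 85 high, with a side handle, near the loose lantern. Origin: centre of its underside.
- comb: Bystander: red plastic comb, 160 x 30 x 5, lying on the ledge in front of the cupboard. Origin: centre of its underside.

How it is judged:
By the outcome, as a careful person would: the job done as asked, in the order asked, and still so for the second after the job is handed in, with the robot touching nothing.
It also fails if it takes over 72 s, if anything falls off the work surface, if the arm or the gripper's body presses on something with over 40 N, if the wrist force passes 120 N, or if a joint passes its speed limit or range.

## Working session

There is one attempt and no reset: what is moved stays moved. The work goes in short steps, Python scripts to look and compute and a tool call to move; the robot and the scene stay as the last step left them, time stands still between calls to the robot, and variables do not carry over. Pictures are saved under pics/ and viewed, at most 10 in all, crops included, and the job is handed in when it is done.

Besides the shell and the picture viewer there is one more tool, called after ">>>" in YAML: its name, and indented under it one key for each argument. play_rows: Moves the arm, as the interface text tells. Shifts and turns lie within -1 to 1; 1 stands for 0.2 m of shift or pi/2 rad of turn. Its arguments: {"type":"object","properties":{"commands":{"type":"array","items":{"type":"array","items":{"type":"array","items":{"type":"number","minimum":-1,"maximum":1}}}},"grip_force":{"type":"number"}},"required":["commands"]}

```bash
mkdir -p pics; cat > h.py <<'E'
import numpy as np, cv2
from bench import get_obs, viewer, r
from scipy.spatial.transform import Rotation as R
def cam(p):
    f=200/np.tan(np.radians(p['fovy'])/2)
    return np.array([[f,0,p['cx']],[0,f,p['cy']],[0,0,1.]]), np.array(p['distortion'],float)
F=np.diag([1,-1,-1.,1])
def ext(p,o=None):
    if 'world_to_cam' in p: return F@np.array(p['world_to_cam'])
    T=np.eye(4); T[:3,:3]=R.from_rotvec(o['orientation']).as_matrix(); T[:3,3]=o['tcp_pos']
    return F@np.linalg.inv(T@np.array(p['hand_eye']))
def proj(p,P,o=None):
    K,d=cam(p); E=ext(p,o)
    return cv2.projectPoints(np.atleast_2d(np.array(P,float)),cv2.Rodrigues(E[:3,:3])[0],E[:3,3],K,d)[0][:,0]
def ray(p,uv,o=None):
    K,d=cam(p); E=np.linalg.inv(ext(p,o))
    q=cv2.undistortPoints(np.array(uv,float).reshape(-1,1,2),K,d)[:,0]
    D=np.c_[q,np.ones(len(q))]@E[:3,:3].T
    return E[:3,3],D
def onz(p,uv,z,o=None):
    c,D=ray(p,uv,o); return c+D*((z-c[2])/D[:,2])[:,None]
def save(p,n): cv2.imwrite('pics/'+n+'.png',cv2.cvtColor(p['pixels'],cv2.COLOR_RGB2BGR))
E
python3 - <<'E'
from h import *
o=get_obs();print(o['tcp_pos'],o['orientation'],o['clock'])
for c in ['side','top']:
    p=viewer.grab_frame(c);save(p,c+'0')
    print(c,p['fovy'],p['distortion'],np.linalg.inv(np.array(p['world_to_cam'])).round(3).tolist())
    for n in ['cupboard','door','board','board_grip','lantern_tall','lantern_short','mug','comb']:
        for t in viewer.trace(p,n)[:2]:
            m=t['pixels'];ys,xs=np.nonzero(m)
            print(n,round(t['score'],2),np.array(t['rect']).round().tolist(),m.sum(),xs.mean().round(1),ys.mean().round(1))
E
```

```text
[ 0.1875148  -0.64780452  0.23031726] [-3.10868152e+00 -4.40862335e-01  5.78570454e-04] 0.0
side 49.17046081654132 [-0.1097384  0.         0.         0.         0.       ] [[-0.86, 0.277, -0.428, 0.004], [-0.509, -0.496, 0.703, 0.933], [-0.018, 0.823, 0.567, 0.879], [0.0, 0.0, 0.0, 1.0]]
cupboard 0.73 [284.0, 288.0, 312.0, 326.0] 869 297.5 305.0
cupboard 0.58 [240.0, 148.0, 336.0, 252.0] 7522 289.7 201.1
door 0.89 [286.0, 194.0, 333.0, 257.0] 1791 310.8 221.3
board 0.58 [354.0, 162.0, 420.0, 200.0] 1400 387.5 179.1
board_grip 0.84 [359.0, 162.0, 420.0, 200.0] 1388 389.2 178.9
lantern_tall 0.75 [278.0, 181.0, 295.0, 204.0] 189 287.4 187.9
lantern_short 0.71 [282.0, 289.0, 312.0, 328.0] 892 297.8 305.2
mug 0.91 [229.0, 263.0, 259.0, 311.0] 1140 242.4 286.3
comb 0.82 [330.0, 231.0, 381.0, 249.0] 370 351.3 239.0
top 46.17219253371628 [-0.09311537  0.          0.          0.          0.        ] [[0.023, 0.999, -0.04, 0.505], [-1.0, 0.023, -0.008, -0.005], [-0.007, 0.04, 0.999, 1.238], [0.0, 0.0, 0.0, 1.0]]
cupboard 0.64 [253.0, 100.0, 381.0, 226.0] 5482 312.1 143.2
cupboard 0.4 [174.0, 228.0, 205.0, 255.0] 698 188.2 240.9
door 0.75 [254.0, 185.0, 305.0, 224.0] 422 281.1 203.2
board 0.88 [416.0, 197.0, 498.0, 257.0] 4767 458.1 226.2
board_grip 0.62 [416.0, 194.0, 505.0, 260.0] 4954 458.4 226.4
lantern_tall 0.97 [306.0, 127.0, 333.0, 155.0] 665 318.4 142.1
lantern_short 0.87 [175.0, 230.0, 206.0, 253.0] 654 188.2 240.6
mug 0.94 [155.0, 163.0, 201.0, 197.0] 1019 180.9 179.8
comb 0.89 [306.0, 209.0, 327.0, 267.0] 517 315.9 234.2
```

View pics/side0.png

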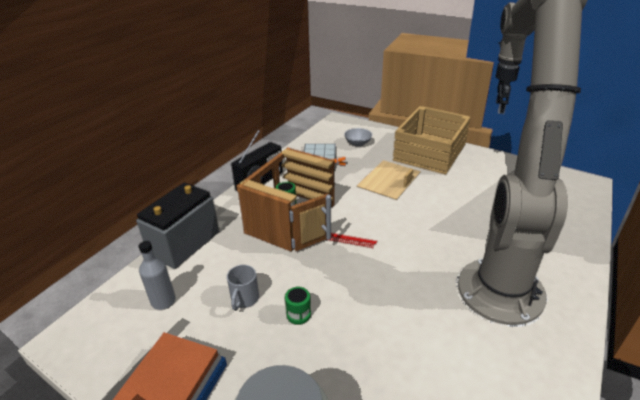

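View pics/top0.png

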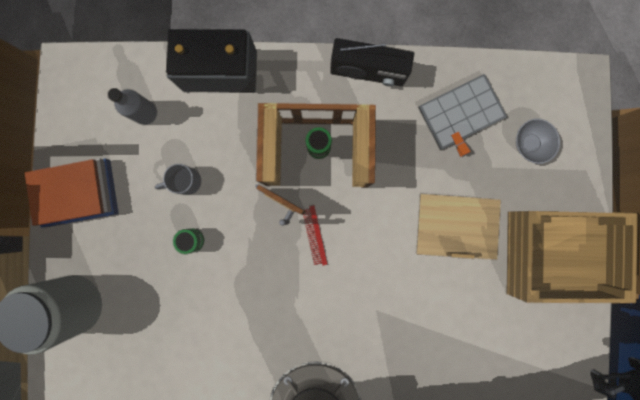

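```bash
python3 - <<'E'
from h import *
t=viewer.grab_frame('top');s=viewer.grab_frame('side')
print(onz(t,[(258,104),(376,105),(373,186),(258,184)],.18).round(4).tolist())
def tri(a,b):
    (c1,D1),(c2,D2)=ray(t,[a]),ray(s,[b]);A=np.c_[D1[0],-D2[0]];k=np.linalg.lstsq(A,c2-c1,rcond=None)[0]
    return ((c1+k[0]*D1[0]+c2+k[1]*D2[0])/2).round(4),np.linalg.norm(A@k-(c2-c1)).round(4)
# fit cylinders to masks in both views
from scipy.optimize import minimize
def cyl(n,x,y,h,z0=0,rad=.032):
    a=np.linspace(0,2*np.pi,40);c=np.c_[x+rad*np.cos(a),y+rad*np.sin(a)]
    return np.r_[np.c_[c,0*a+z0],np.c_[c,0*a+z0+h]]
def iou(p,P,m):
    u=proj(p,P).astype(np.float32);k=np.zeros(m.shape,np.uint8);cv2.fillConvexPoly(k,np.round(cv2.convexHull(u)*16).astype(int),1,shift=4);k=k>0
    return (k&m).sum()/(k|m).sum()
mt=viewer.trace(t,'lantern_short')[0]['pixels'];ms=viewer.trace(s,'lantern_short')[0]['pixels']
x0=onz(t,[(188.2,240.6)],.06)[0]
for h in(.075,.12):
    f=lambda v:-(iou(t,cyl('',v[0],v[1],h),mt)+iou(s,cyl('',v[0],v[1],h),ms))
    q=minimize(f,x0[:2],method='Nelder-Mead',options=dict(initial_simplex=[x0[:2],x0[:2]+[.01,0],x0[:2]+[0,.01]]));print(h,q.x.round(4),q.fun)
q=minimize(lambda v:-(iou(t,cyl('',*v),mt)+iou(s,cyl('',*v),ms)),[*x0[:2],.09],method='Nelder-Mead',options=dict(initial_simplex=[[*x0[:2],.09],[x0[0]+.01,x0[1],.09],[x0[0],x0[1]+.01,.09],[*x0[:2],.11]]));print('free h',q.x.round(4),q.fun)
for z in (.12,.075): print('inner top at',z,onz(t,[(318.4,140.5)],z).round(4))
print('board',[ (cv2.minAreaRect(onz(t,np.argwhere(viewer.trace(t,'board')[0]['pixels'])[:,::-1],.006)[:,:2].astype(np.float32)))])
m=viewer.trace(s,'board')[0]['pixels']
print('board side',cv2.minAreaRect(onz(s,np.argwhere(m)[:,::-1],.006)[:,:2].astype(np.float32)))
print('mug',onz(t,[(180.9,179.8)],.05).round(3),'comb',onz(t,[(315.9,234.2)],.0).round(3))
cv2.imwrite('pics/c1.png',cv2.cvtColor(np.hstack([cv2.resize(t['pixels'][90:270,230:400],None,fx=2.35,fy=2.35,interpolation=cv2.INTER_CUBIC),cv2.resize(t['pixels'][180:270,400:510][:,:],(380,423),interpolation=cv2.INTER_CUBIC)]),cv2.COLOR_RGB2BGR))
E
```

```text
[[0.7593, 0.1449, 0.18], [0.7628, -0.1249, 0.18], [0.5772, -0.1211, 0.18], [0.5758, 0.1391, 0.18]]
0.075 [0.436  0.3347] -1.7791831915820362
0.12 [0.4359 0.3355] -1.3680368493407804
free h [0.4365 0.3346 0.0662] -1.861163567000477
inner top at 0.12 [[0.6876 0.0053 0.12  ]]
inner top at 0.075 [[0.6949 0.0057 0.075 ]]
board [((0.48706287145614624, -0.36934688687324524), (0.2176883965730667, 0.16259029507637024), 87.0842056274414)]
board side ((0.4895230531692505, -0.3624984622001648), (0.2192130833864212, 0.1632264256477356), 87.08411407470703)
mug [[0.591 0.356 0.05 ]] comb [[0.459 0.007 0.   ]]
```

View pics/c1.png

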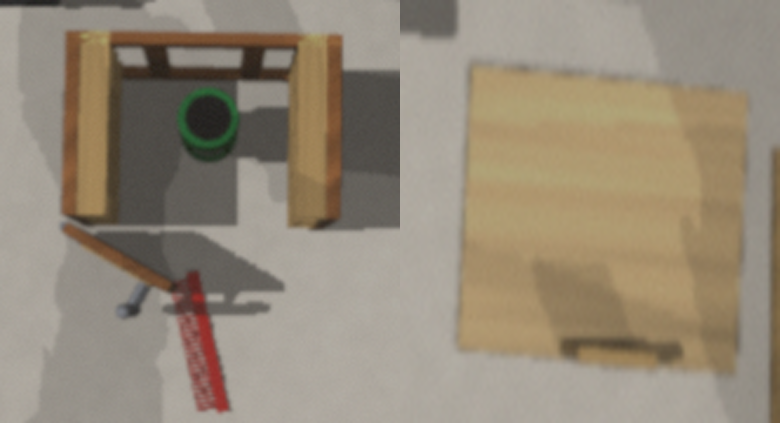

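```bash
cat >> h.py <<'E'
def yawx(o): X=R.from_rotvec(o['orientation']).as_matrix()[:,0]; return np.degrees(np.arctan2(X[1],X[0]))
def row(P,yaw=None,base=None,byaw=None):
    "scaled row numbers for TCP world target P and tool-x heading yaw (deg), tool down"
    o=get_obs(); b=np.array(o['tcp_pos'] if base is None else base); y0=yawx(o) if byaw is None else byaw
    a=np.radians(y0); d=np.array(P)-b
    s=[d[0]*np.cos(a)+d[1]*np.sin(a), d[0]*np.sin(a)-d[1]*np.cos(a), -d[2]]
    t=0 if yaw is None else -((yaw-y0+180)%360-180)
    return np.round([*(np.array(s)/.2), t/90],3).tolist()
E
python3 - <<'E'
from h import *
o=get_obs();p=viewer.grab_frame('wrist')
print(R.from_rotvec(o['orientation']).as_matrix().round(3).tolist(),np.array(p['hand_eye']).round(3).tolist(),p['fovy'],yawx(o))
for z in (87,):
  print(row((.19,-.60,.38)),row((.36,-.43,.40),50))
E
```

```text
[[0.961, 0.278, 0.0], [0.278, -0.961, -0.0], [0.0, 0.0, -1.0]] [[-0.001, 0.949, 0.315, 0.08], [1.0, 0.0, 0.001, 0.001], [0.001, 0.315, -0.949, -0.142], [0.0, 0.0, 0.0, 1.0]] 62.42210800946514 16.1450002717639
[0.078, -0.229, -0.743, 0.0] [1.131, -0.809, -0.843, -0.376]
```

>>> play_rows:
  commands:
    - [[-1, 0, 0, -0.5, 0], [-1, 0, 0, -0.5, 0], [-1, 0, 0, -0.5, -0.1], [-1, 0.88, -0.31, -0.5, -0.39], [-1, 0.88, -0.31, -0.5, -0.39], [-1, 0.88, -0.31, -0.5, -0.39], [-1, 0.88, -0.31, -0.5, -0.39], [-1, 0.88, -0.31, -0.5, -0.39], [-1, 0.88, -0.31, -0.5, -0.39], [-1, 0.88, -0.31, -0.5, -0.39]]

```text
clock: 2.08
tcp_pos: [0.3409, -0.539, 0.3314]
orientation: [2.831, 1.362, 0.0]
contact_force: [-0.9, 0.7, 0.0]
grip_width: 0.0855
gripper_force: 0.0
```

```bash
python3 - <<'E'
from h import *
o=get_obs();print(o['tcp_pos'],yawx(o),o['clock'],row((.43,-.37,.27),87))
E
```

```text
[ 0.34085375 -0.53896211  0.3314334 ] 51.40681592162046 2.0833 [0.938, -0.179, 0.307, -0.395]
```

>>> play_rows:
  commands:
    - [[-1, 0.94, -0.18, 0.31, -0.4], [-1, 0.94, -0.18, 0.31, -0.4], [-1, 0.94, -0.18, 0.31, -0.4], [-1, 0.94, -0.18, 0.31, -0.4], [-1, 0.94, -0.18, 0.31, -0.4], [-1, 0.94, -0.18, 0.31, -0.4], [-1, 0.94, -0.18, 0.31, -0.4], [-1, 0.94, -0.18, 0.31, -0.4]]

```text
clock: 2.75
tcp_pos: [0.4278, -0.3729, 0.2694]
orientation: [2.278, 2.162, -0.002]
contact_force: [0.4, -1.0, -0.1]
grip_width: 0.0855
gripper_force: 0.0
```

```bash
python3 - <<'E'
from h import *
o=get_obs();p=viewer.grab_frame('wrist');save(p,'w1');print(o['tcp_pos'],yawx(o))
m=viewer.trace(p,'board')[0]['pixels']
print('board',m.sum(),cv2.minAreaRect(onz(p,np.argwhere(m)[:,::-1],.006,o)[:,:2].astype(np.float32)))
for t in viewer.trace(p,'board_grip')[:2]:
    m=t['pixels'];print(t['score'],t['rect'])
for z in(.3,): print(row((.60,0.0,.36),0),row((.53,-.18,.36),45))
E
```

```text
[ 0.42778969 -0.37292212  0.26944076] 87.00228839772365
board 22350 ((0.48617658019065857, -0.367792546749115), (0.21519069373607635, 0.16157253086566925), 86.936279296875)
0.75 [301.8, 54.4, 440.8, 234.1]
[1.908, 0.761, -0.452, 0.967] [0.99, 0.459, -0.452, 0.467]
```

View pics/w1.png

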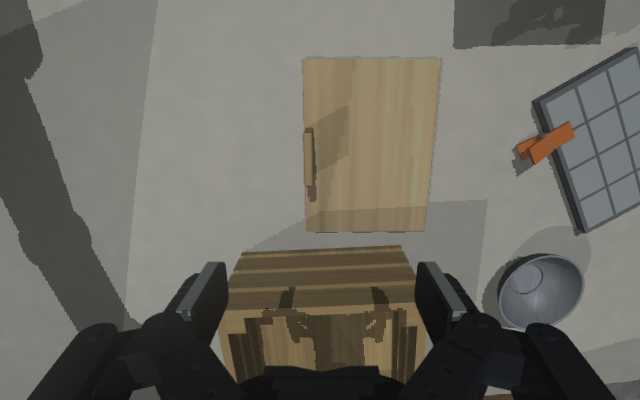

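>>> play_rows:
  commands:
    - [[-1, 0.98, 0.15, -0.5, -0.35], [-1, 0.98, 0.15, -0.5, -0.35], [-1, 0.98, 0.15, -0.5, -0.35], [-1, 0.98, 0.15, -0.5, -0.35], [-1, 0.98, 0.15, -0.5, -0.35], [-1, 0.98, 0.15, -0.5, -0.35]]

```text
clock: 3.4
tcp_pos: [0.4707, -0.1715, 0.373]
orientation: [1.588, 2.705, 0.004]
contact_force: [-0.4, 0.2, 0.6]
grip_width: 0.0853
gripper_force: 0.0
```

```bash
python3 - <<'E'
from h import *
print(row((.50,0,.40),150))
E
```

```text
[0.678, 0.546, -0.135, -0.343]
```

>>> play_rows:
  commands:
    - [[-1, 0.68, 0.54, -0.13, -0.34], [-1, 0.68, 0.54, -0.13, -0.34], [-1, 0.68, 0.54, -0.13, -0.34], [-1, 0.68, 0.54, -0.13, -0.34], [-1, 0.68, 0.54, -0.13, -0.34], [-1, 0.68, 0.54, -0.13, -0.34], [-1, 0.68, 0.54, -0.13, -0.34]]

```text
clock: 3.98
tcp_pos: [0.4981, -0.0065, 0.3953]
orientation: [0.835, 3.028, -0.001]
contact_force: [0.5, -0.9, 0.4]
grip_width: 0.0855
gripper_force: 0.0
```

```bash
python3 - <<'E'
from h import *
o=get_obs();p=viewer.grab_frame('wrist');save(p,'w2');print(o['tcp_pos'],yawx(o))
for n in ['cupboard','door','door_grip','lantern_tall']:
    for t in viewer.trace(p,n)[:2]: print(n,t['score'],t['rect'])
np.savez('w2.npz',o=np.array([0]),pos=o['tcp_pos'],ori=o['orientation'])
E
```

```text
[ 0.49805919 -0.00647173  0.3952887 ] 149.18778352777323
cupboard 0.49 [482.5, 0.0, 527.1, 11.3]
door 0.73 [357.0, 105.8, 469.5, 164.1]
door_grip 0.8 [350.3, 108.3, 470.5, 158.8]
lantern_tall 0.85 [368.5, 213.3, 419.0, 283.4]
lantern_tall 0.52 [275.5, 106.3, 527.1, 364.5]
```

View pics/w2.png

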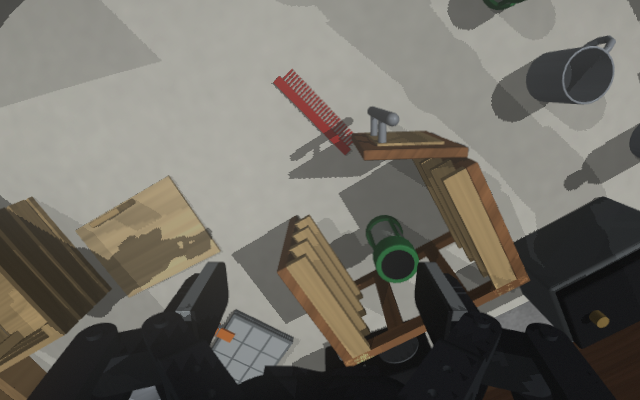

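```bash
python3 - <<'E'
from h import *
from scipy.optimize import least_squares
w=np.load('w2.npz');o=dict(tcp_pos=w['pos'],orientation=w['ori'])
p=viewer.grab_frame('wrist');t=viewer.grab_frame('top')
wp=[(477,160),(527,283),(279,265),(348,366)]
print(onz(p,wp,.18,o).round(4).tolist())
tp=np.array([(63,214),(66,31),(333,222),(342,34)])/2.35+[230,90]
print(onz(t,tp,.18).round(4).tolist())
C=np.array([(-.09,.135),(.09,.135),(-.09,-.135),(.09,-.135)])
def W(v,P): c,s=np.cos(v[2]),np.sin(v[2]);return np.asarray(P)@[[c,s],[-s,c]]+v[:2]
def res(v): 
    P=np.c_[W(v,C),np.full(4,.18)]
    return np.r_[(proj(p,P,o)-wp).ravel(),2*(proj(t,P)-tp).ravel()]
s=least_squares(res,[.67,0,0],x_scale=[.1,.1,.1]);v=s.x;print('cup',v[:2].round(4),np.degrees(v[2]),s.fun.round(1))
rw=onz(p,[(392,118)],.2,o)[0];rt=onz(t,[(126/2.35+230,311/2.35+90)],.2)[0]
h=W(v,[(-.1,.135)])[0];print('hinge',h,'rod',rw,rt,np.linalg.norm(rw[:2]-h),np.linalg.norm(rt[:2]-h))
for r0 in(rw,rt):
    d=r0[:2]-h; print('door ang',np.degrees((np.arctan2(-.095,-.041)+v[2]-np.arctan2(d[1],d[0]))%(2*np.pi)))
print('lantern wrist',onz(p,[(397,264)],.12,o), 'grip top?',onz(p,[(120,210)],.057,o))
E
```

```text
[[0.5794, 0.1458, 0.18], [0.7627, 0.1422, 0.18], [0.5764, -0.1144, 0.18], [0.7597, -0.1201, 0.18]]
[[0.5824, 0.1421, 0.18], [0.7611, 0.1448, 0.18], [0.5806, -0.1181, 0.18], [0.764, -0.1238, 0.18]]
cup [0.6711 0.0119] -0.3732914283600194 [ 2.3  1.2  2.8 -1.9 -3.8  5.3 -2.1  1.3 -4.8  0.2 -1.4 -0.8  3.9  0.4
 -0.2  3.2]
hinge [0.57200487 0.14758695] rod [0.48711335 0.08167178 0.2       ] [0.49076792 0.0771694  0.2       ] 0.10747735004617126 0.10750848568264412
door ang 28.454659882549535
door ang 25.363405484777324
lantern wrist [[0.68673249 0.00647461 0.12      ]] grip top? [[ 0.4169936  -0.33024121  0.057     ]]
```

```bash
python3 - <<'E'
from h import *
print(row((.490,.080,.24),152.5),row((.490,.080,.157),152.5))
E
```

```text
[0.254, 0.351, 0.776, -0.037] [0.254, 0.351, 1.191, -0.037]
```

>>> play_rows:
  commands:
    - [[-1, 0.25, 0.35, 0.5, -0.04], [-1, 0.25, 0.35, 0.5, -0.04], [-1, 0.25, 0.35, 0.78, -0.04], [-1, 0.25, 0.35, 0.78, -0.04], [-1, 0.25, 0.35, 0.78, -0.04], [-1, 0.25, 0.35, 0.78, -0.04]]

```text
clock: 4.83
tcp_pos: [0.4877, 0.0808, 0.2356]
orientation: [-0.73, -3.048, 0.003]
contact_force: [-0.1, 0.1, -0.2]
grip_width: 0.0852
gripper_force: 0.0
```

```bash
python3 - <<'E'
from h import *
o=get_obs();p=viewer.grab_frame('wrist');save(p,'w3');print(o['tcp_pos'],yawx(o),o['clock'])
for t in viewer.trace(p,'door_grip')[:2]: print(t['score'],t['rect'])
print(proj(p,[(.49,.08,.2),(.49,.08,.175)],o))
E
```

```text
[0.48772359 0.08079177 0.23563364] 153.0597812483623 4.8333
0.9 [284.7, 171.0, 455.9, 279.5]
[[323.44858887 238.61999536]
 [323.30059079 222.72914172]]
```

View pics/w3.png

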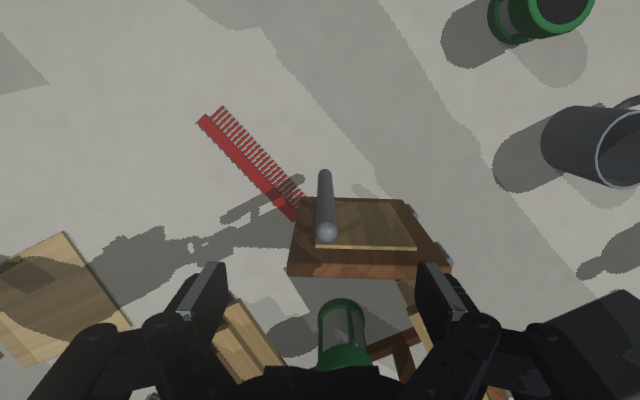

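>>> play_rows:
  commands:
    - [[-1, 0.01, 0.012, 0.39, 0], [-1, 0.01, 0.012, 0.39, 0], [-1, 0.01, 0.012, 0.39, 0], [-1, 0.01, 0.012, 0.39, 0], [1, 0.01, 0.012, 0.39, 0], [1, 0.01, 0.012, 0.39, 0], [1, 0.01, 0.012, 0.39, 0], [1, 0.01, 0.012, 0.39, 0], [1, 0.01, 0.012, 0.39, 0], [1, 0.01, 0.012, 0.39, 0]]
  grip_force: 40

```text
clock: 5.77
tcp_pos: [0.4897, 0.0831, 0.1618]
orientation: [0.735, 3.054, -0.001]
contact_force: [-8.5, -5.9, 21.9]
grip_width: 0.0129
gripper_force: 41.6
```

```bash
cat > arc.py <<'E'
from h import *
import sys
# arc of gripped rod about hinge h from current angle by da (deg, + = opening), n rows
h=np.array([.572,.1476]);da=float(sys.argv[1]);n=int(sys.argv[2]);k=float(sys.argv[3]) if len(sys.argv)>3 else 1
o=get_obs();b=np.array(o['tcp_pos']);y=yawx(o);d=b[:2]-h;print(o['grip_width'],b,y,np.linalg.norm(d),o['contact_force'])
print('door deg',(np.degrees(np.arctan2(-.095,-.041)-np.arctan2(d[1],d[0]))-.4)%360)
for i in range(1,n+1):
    a=-np.radians(da*i/n);c,s=np.cos(a),np.sin(a)
    print(row([*(h+[c*d[0]-s*d[1],s*d[0]+c*d[1]]),b[2]],y+k*np.degrees(a)))
E
python3 arc.py 45 9
```

```text
0.012920435790297764 [0.4897255  0.08308391 0.16182191] 152.9280116960283 0.10455342358272887 [-8.50666184 -5.91841285 21.93141916]
door deg 28.15398701678699
[0.041, 0.021, -0.0, 0.056]
[0.079, 0.045, -0.0, 0.111]
[0.115, 0.073, -0.0, 0.167]
[0.149, 0.104, -0.0, 0.222]
[0.18, 0.137, -0.0, 0.278]
[0.208, 0.173, -0.0, 0.333]
[0.232, 0.212, -0.0, 0.389]
[0.254, 0.252, -0.0, 0.444]
[0.271, 0.294, -0.0, 0.5]
```

>>> play_rows:
  commands:
    - [[1, 0, 0, -0.03, 0], [1, 0.041, 0.021, -0.03, 0.056], [1, 0.079, 0.045, -0.03, 0.111], [1, 0.115, 0.073, -0.03, 0.167], [1, 0.149, 0.104, -0.03, 0.222], [1, 0.18, 0.137, -0.03, 0.278], [1, 0.208, 0.173, -0.03, 0.333], [1, 0.232, 0.212, -0.03, 0.389], [1, 0.254, 0.252, -0.03, 0.444], [1, 0.271, 0.294, -0.03, 0.5], [1, 0.271, 0.294, -0.03, 0.5]]

```text
clock: 6.68
tcp_pos: [0.4684, 0.1607, 0.1652]
orientation: [-1.852, -2.537, 0.0]
contact_force: [7.8, -0.4, -21.9]
grip_width: 0.0122
gripper_force: 41.8
```

```bash
python3 arc.py 34 8
```

```text
0.012237587780397949 [0.46844929 0.16074297 0.1651775 ] 107.75609196448468 0.10438145181592219 [  7.7838969   -0.36813088 -21.94100867]
door deg 73.48946680167234
[0.034, 0.018, -0.0, 0.047]
[0.067, 0.038, -0.0, 0.094]
[0.099, 0.06, -0.0, 0.142]
[0.129, 0.085, -0.0, 0.189]
[0.156, 0.112, -0.0, 0.236]
[0.182, 0.141, -0.0, 0.283]
[0.206, 0.172, -0.0, 0.331]
[0.227, 0.204, -0.0, 0.378]
```

>>> play_rows:
  commands:
    - [[1, 0.034, 0.018, 0.01, 0.047], [1, 0.067, 0.038, 0.015, 0.094], [1, 0.099, 0.06, 0.015, 0.142], [1, 0.129, 0.085, 0.015, 0.189], [1, 0.156, 0.112, 0.015, 0.236], [1, 0.182, 0.141, 0.015, 0.283], [1, 0.206, 0.172, 0.015, 0.331], [1, 0.217, 0.188, 0.015, 0.355], [1, 0.217, 0.188, 0.015, 0.355], [-1, 0.217, 0.188, 0.015, 0.355], [-1, 0.217, 0.188, 0.015, 0.355], [-1, 0.217, 0.188, 0.015, 0.355]]

```text
clock: 7.68
tcp_pos: [0.49, 0.2134, 0.1641]
orientation: [-2.474, -1.935, 0.001]
contact_force: [-0.3, -0.2, -0.2]
grip_width: 0.0482
gripper_force: 0.0
```

>>> play_rows:
  commands:
    - [[-1, 0, 0, -0.2, 0], [-1, 0, 0, -0.5, 0], [-1, 0, 0, -0.6, 0], [-1, 0, 0, -0.6, 0], [-1, 0, 0, -0.6, 0]]

```text
clock: 8.1
tcp_pos: [0.4915, 0.2142, 0.2868]
orientation: [2.474, 1.934, 0.007]
contact_force: [0.5, 0.1, -0.5]
grip_width: 0.0854
gripper_force: 0.0
```

```bash
python3 - <<'E'
from h import *
o=get_obs();print(o['tcp_pos'],yawx(o),o['clock'],o['grip_width'])
C=np.array([.4865,-.3685]);a=np.radians(-3);g=C-.073*np.array([np.cos(a),np.sin(a)]);print(g)
print(row((.42,-.02,.25),87),row((.46,-.05,.28),87))
t=viewer.grab_frame('top')
cv2.imwrite('pics/c2.png',cv2.cvtColor(cv2.resize(t['pixels'][90:270,230:400],None,fx=3,fy=3,interpolation=cv2.INTER_CUBIC),cv2.COLOR_RGB2BGR))
E
```

```text
[0.49146909 0.21416355 0.28677313] 76.02743618372644 8.1 0.08542840333818826
[ 0.41360004 -0.36467948]
[-1.222, -0.064, 0.184, -0.122] [-1.32, 0.166, 0.034, -0.122]
```

>>> play_rows:
  commands:
    - [[-1, -0.945, 0.133, 0, -0.122], [-1, -0.945, 0.133, 0, -0.122], [-1, -0.945, 0.133, 0, -0.122], [-1, -0.945, 0.133, 0, -0.122], [-1, -0.945, 0.133, 0, -0.122], [-1, -0.945, 0.133, 0, -0.122]]

```text
clock: 8.65
tcp_pos: [0.4687, 0.0162, 0.2821]
orientation: [-2.289, -2.151, 0.009]
contact_force: [-0.6, 0.3, -0.2]
grip_width: 0.0859
gripper_force: 0.0
```

>>> play_rows:
  commands:
    - [[-1, -0.98, -0.05, 0.1, 0], [-1, -0.98, -0.05, 0.2, 0], [-1, -0.98, -0.05, 0.3, 0], [-1, -0.98, -0.05, 0.3, 0], [-1, -0.98, -0.05, 0.3, 0], [-1, -0.98, -0.05, 0.3, 0], [-1, -0.98, -0.05, 0.3, 0]]

```text
clock: 9.23
tcp_pos: [0.4482, -0.1728, 0.2218]
orientation: [-2.28, -2.154, 0.004]
contact_force: [0.1, 0.5, 0.5]
grip_width: 0.0855
gripper_force: 0.0
```

```bash
python3 - <<'E'
from h import *
o=get_obs();print(o['tcp_pos'],yawx(o),o['clock'],o['grip_width'])
print(row((.4136,-.3647,.15),87))
E
```

```text
[ 0.44824417 -0.17284869  0.22178198] 86.73800741520394 9.2333 0.08553696321918415
[-0.968, -0.118, 0.359, -0.003]
```

View pics/c2.png

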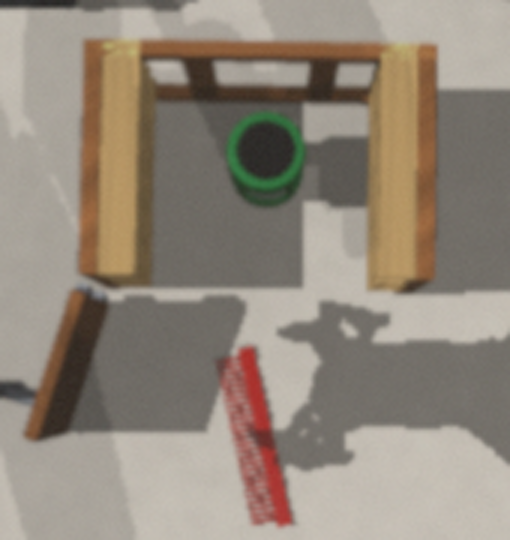

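>>> play_rows:
  commands:
    - [[-1, -0.97, -0.12, 0.2, 0], [-1, -0.97, -0.12, 0.36, 0], [-1, -0.97, -0.12, 0.36, 0], [-1, -0.97, -0.12, 0.36, 0], [-1, -0.97, -0.12, 0.36, 0], [-1, -0.97, -0.12, 0.36, 0], [-1, -0.97, -0.12, 0.36, 0]]

```text
clock: 9.82
tcp_pos: [0.4153, -0.3641, 0.1506]
orientation: [-2.279, -2.157, 0.0]
contact_force: [0.5, -0.3, -0.9]
grip_width: 0.0852
gripper_force: 0.0
```

```bash
python3 - <<'E'
from h import *
o=get_obs();p=viewer.grab_frame('wrist');save(p,'w4');print(o['tcp_pos'],yawx(o),o['clock'])
for t in viewer.trace(p,'board_grip')[:2]: print(t['score'],t['rect'])
m=viewer.trace(p,'board')[0]['pixels']
print('board',m.sum(),cv2.minAreaRect(onz(p,np.argwhere(m)[:,::-1],.006,o)[:,:2].astype(np.float32)))
a=np.radians(-3);X=np.array([np.cos(a),np.sin(a),0]);Y=np.array([-X[1],X[0],0]);g=np.array([.4136,-.3647,.057])
P=[g+i*.005*X+j*.03*Y for i,j in((-1,-1),(1,-1),(1,1),(-1,1))];print(proj(p,P,o).round(0).tolist())
print(row((.4136,-.3647,.018),87))
E
```

```text
[ 0.41529251 -0.36412811  0.15055577] 86.83807321795139 9.8167
0.65 [312.5, 54.9, 505.2, 288.7]
board 39887 ((0.4860627353191376, -0.3674546778202057), (0.21625807881355286, 0.1611921191215515), 87.0107650756836)
[[313.0, 239.0], [326.0, 239.0], [326.0, 164.0], [313.0, 164.0]]
[-0.016, -0.019, 0.672, 0.002]
```

View pics/w4.png

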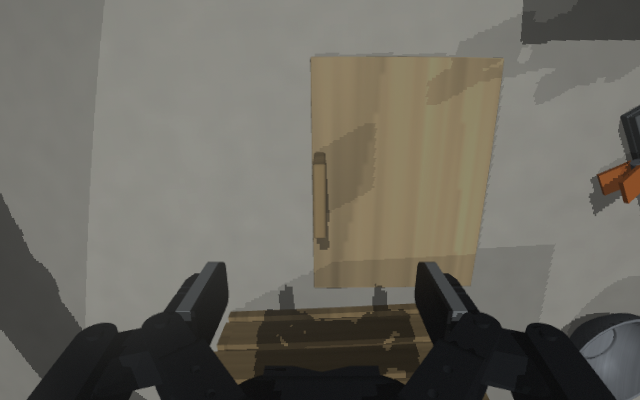

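>>> play_rows:
  commands:
    - [[-1, -0.016, -0.019, 0.3, 0], [-1, -0.016, -0.019, 0.5, 0], [-1, -0.016, -0.019, 0.65, 0], [-1, -0.016, -0.019, 0.65, 0], [-1, -0.016, -0.019, 0.65, 0], [1, -0.016, -0.019, 0.65, 0], [1, -0.016, -0.019, 0.65, 0], [1, -0.016, -0.019, 0.65, 0], [1, -0.016, -0.019, 0.65, 0], [1, -0.016, -0.019, 0.65, 0], [1, -0.016, -0.019, 0.65, 0]]
  grip_force: 90

```text
clock: 10.88
tcp_pos: [0.4126, -0.3674, 0.0232]
orientation: [2.278, 2.161, 0.0]
contact_force: [-0.1, 0.0, -0.3]
grip_width: 0.0125
gripper_force: 0.0
```

>>> play_rows:
  commands:
    - [[1, 0, 0, -0.03, 0], [1, 0, 0, -0.1, 0], [1, 0, 0, -0.2, 0], [1, 0, 0, -0.35, 0], [1, 0, 0, -0.5, 0], [1, 0, 0, -0.65, 0], [1, 0, 0, -0.76, 0], [1, 0, 0, -0.76, 0], [1, 0, 0, -0.76, 0]]

```text
clock: 11.63
tcp_pos: [0.4125, -0.3674, 0.1755]
orientation: [2.278, 2.16, 0.0]
contact_force: [-0.4, -0.6, -1.7]
grip_width: 0.0088
gripper_force: 88.1
```

```bash
python3 - <<'E'
from h import *
o=get_obs();print(o['tcp_pos'],R.from_rotvec(o['orientation']).as_matrix()[:,2],yawx(o),o['clock'],o['grip_width'],o['moment'])
p=viewer.grab_frame('wrist');save(p,'w5')
T=np.eye(4);T[:3,:3]=R.from_rotvec(o['orientation']).as_matrix();T[:3,3]=o['tcp_pos']
m=viewer.trace(p,'board')[0]['pixels']
for z in (.14,.145,.15,.155,.16):
    q=cv2.minAreaRect(onz(p,np.argwhere(m)[:,::-1],z,o)[:,:2].astype(np.float32));print(z,q)
E
```

```text
[ 0.4125257  -0.3674189   0.17551149] [ 0.00174696 -0.00155003 -0.99999727] 86.96336905437691 11.6333 0.008775074103171649 [0.0188773  0.12762528 0.04864464]
0.14 ((0.49292755126953125, -0.3733079433441162), (0.2314484715461731, 0.17799705266952515), 86.87390899658203)
0.145 ((0.4907696843147278, -0.37088677287101746), (0.22492939233779907, 0.17298352718353271), 86.87390899658203)
0.15 ((0.48861172795295715, -0.3684656620025635), (0.21841034293174744, 0.16797000169754028), 86.87389373779297)
0.155 ((0.4864538311958313, -0.3660445809364319), (0.21189133822917938, 0.16295644640922546), 86.8739242553711)
0.16 ((0.48429593443870544, -0.3636234998703003), (0.20537230372428894, 0.15794292092323303), 86.8739242553711)
```

View pics/w5.png

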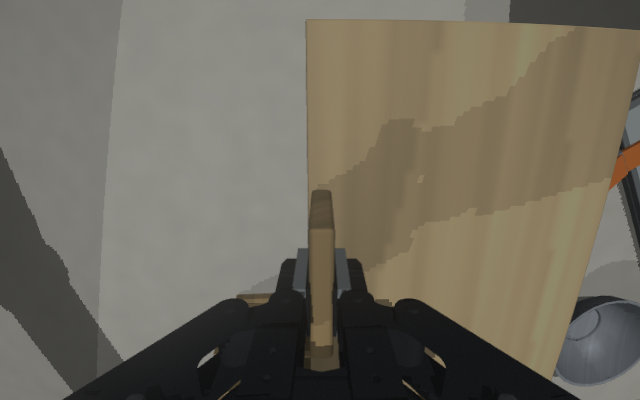

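>>> play_rows:
  commands:
    - [[1, 0, 0, -0.15, 0], [1, 0.1, -0.005, -0.32, 0], [1, 0.2, -0.01, -0.32, 0], [1, 0.3, -0.016, -0.32, 0], [1, 0.4, -0.021, -0.32, 0], [1, 0.5, -0.026, -0.32, 0], [1, 0.6, -0.032, -0.32, 0], [1, 0.7, -0.037, -0.32, 0], [1, 0.8, -0.042, -0.32, 0], [1, 0.9, -0.047, -0.32, 0], [1, 0.9, -0.047, -0.32, 0]]
  grip_force: 110

```text
clock: 12.65
tcp_pos: [0.4115, -0.1825, 0.2366]
orientation: [-2.27, -2.165, 0.001]
contact_force: [0.4, 0.2, -1.0]
grip_width: 0.0084
gripper_force: 108.6
```

```bash
python3 - <<'E'
from h import *
o=get_obs();print(o['tcp_pos'],yawx(o),o['clock'],o['joints'],o['moment'])
print(row((.41,.005,.24),89.6))
E
```

```text
[ 0.41145171 -0.18246946  0.23660398] 87.26862687452818 12.65 [ 0.55158544  0.1169777  -0.29150746  2.04299864  0.03795495  0.99102515
  0.19335714] [ 0.0160755   0.08375005 -0.01206981]
[0.936, -0.052, -0.017, -0.026]
```

>>> play_rows:
  commands:
    - [[1, 0.1, -0.006, 0, 0], [1, 0.2, -0.012, 0, 0], [1, 0.3, -0.018, 0, -0.01], [1, 0.4, -0.024, 0, -0.02], [1, 0.5, -0.03, 0, -0.026], [1, 0.6, -0.035, 0, -0.026], [1, 0.7, -0.04, 0, -0.026], [1, 0.8, -0.045, 0, -0.026], [1, 0.94, -0.052, 0, -0.026], [1, 0.94, -0.052, 0, -0.026], [1, 0.94, -0.052, 0, -0.026]]

```text
clock: 13.57
tcp_pos: [0.4112, 0.0023, 0.2372]
orientation: [-2.23, -2.21, 0.002]
contact_force: [-0.8, 0.1, -2.1]
grip_width: 0.0083
gripper_force: 108.6
```

```bash
python3 - <<'E'
from h import *
o=get_obs();print(o['tcp_pos'],yawx(o),o['clock'],o['joints'],o['moment'])
p=viewer.grab_frame('wrist');save(p,'w6')
t=viewer.grab_frame('top')
print(row((.405,.011,.21),89.6))
a=cv2.resize(t['pixels'][80:280,220:400],(360,400),interpolation=cv2.INTER_CUBIC)
cv2.imwrite('pics/c3.png',cv2.cvtColor(np.hstack([cv2.resize(p['pixels'],(440,275)),np.zeros((275,1,3),np.uint8)]) if 0 else np.hstack([a,p['pixels'][:,200:640]]),cv2.COLOR_RGB2BGR))
E
```

```text
[0.41118879 0.00231258 0.23720756] 89.49021343503468 13.5667 [ 0.31649139  0.0587998  -0.48435359  2.10889695  0.03207872  0.98325958
 -0.19389702] [-0.04304656  0.10787911 -0.03270471]
[0.052, -0.032, 0.137, -0.004]
```

View pics/c3.png

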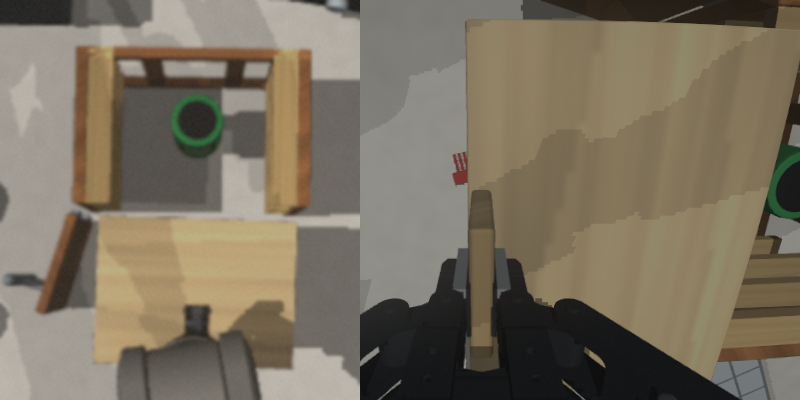

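```bash
python3 - <<'E'
from h import *
t=viewer.grab_frame('top');o=get_obs()
img=t['pixels']
m=viewer.trace(t,'board')[0];print(m['score'],m['rect'])
M=m['pixels'];
# front edge line: topmost board pixel per column
cols=[c for c in range(275,364)];pts=[(c,np.nonzero(M[170:215,c])[0].min()+170-.5) for c in cols if M[170:215,c].any()]
L=[(np.nonzero(M[rw,250:320])[0].min()+250-.5,rw) for rw in range(195,225)];Rr=[(np.nonzero(M[rw,330:400])[0].max()+330+.5,rw) for rw in range(195,225)]
for z in(.21,.215,.22):
    f=onz(t,pts,z);l=onz(t,L,z);q=onz(t,Rr,z)
    k=np.polyfit(f[:,1],f[:,0],1);print(z,'front x',np.median(f[:,0]),'yaw',np.degrees(np.arctan(-k[0])),'L',np.median(l[:,1]),np.degrees(np.polyfit(l[:,0],l[:,1],1)[0]),'R',np.median(q[:,1]),np.degrees(np.polyfit(q[:,0],q[:,1],1)[0]),'mid',(np.median(l[:,1])+np.median(q[:,1]))/2,'w',np.median(l[:,1])-np.median(q[:,1]))
# wall outer edges from image gradient, z=.18
g=cv2.cvtColor(img,cv2.COLOR_RGB2GRAY).astype(float)
s=img[...,0].astype(float)-img[...,2]   # wood: red-blue
A=[];B=[]
for rw in range(112,180,4):
    on=np.nonzero(s[rw,240:400]>25)[0]+240; A.append((on.min()-.5,rw));B.append((on.max()+.5,rw))
a=onz(t,A,.18);b=onz(t,B,.18)
print('outer L',a[:,1].round(4).tolist());print('outer R',b[:,1].round(4).tolist())
mid=(a[:,1]+b[:,1])/2;print('mid',np.median(mid),'yaw',np.degrees(np.polyfit(a[:,0],mid,1)[0]),np.median(a[:,1]-b[:,1]),a[[0,-1],0])
E
```

```text
0.58 [265.6, 187.1, 368.4, 260.2]
0.21 front x 0.5673436487958774 yaw -1.1960109604161349 L 0.1109810033158681 -1.124072063170263 R -0.10676848302733727 2.0059784748351492 mid 0.0021062601442654177 w 0.21774948634320537
0.215 front x 0.5670427471901393 yaw -1.1960109604161286 L 0.11041441907877725 -1.1240720631702668 R -0.10627574924362997 2.005978474835132 mid 0.002069334917573641 w 0.21669016832240723
0.22 front x 0.5667418455844011 yaw -1.1960109604160156 L 0.10984783484168639 -1.1240720631702703 R -0.10578301545992268 2.0059784748351004 mid 0.0020324096908818576 w 0.21563085030160906
outer L [0.1477, 0.1474, 0.1471, 0.1468, 0.1465, 0.1462, 0.1459, 0.1456, 0.1476, 0.1473, 0.147, 0.1468, 0.1465, 0.1462, 0.1459, 0.1456, 0.1454]
outer R [-0.124, -0.1241, -0.1243, -0.1244, -0.1245, -0.1247, -0.1248, -0.125, -0.1251, -0.1252, -0.1254, -0.1255, -0.1257, -0.1258, -0.126, -0.1239, -0.1263]
mid 0.010826630842000945 yaw 0.609290877670744 0.27168392178734513 [0.74061729 0.59379207]
```

>>> play_rows:
  commands:
    - [[1, 0.038, -0.01, 0, -0.007], [1, 0.038, -0.01, 0.1, -0.007], [1, 0.038, -0.01, 0.2, -0.007], [1, 0.038, -0.01, 0.28, -0.007], [1, 0.038, -0.01, 0.325, -0.007], [1, 0.038, -0.01, 0.325, -0.007], [1, 0.038, -0.01, 0.325, -0.007]]

```text
clock: 14.35
tcp_pos: [0.41, 0.0092, 0.1734]
orientation: [-2.222, -2.22, 0.0]
contact_force: [-0.0, 0.5, -1.5]
grip_width: 0.0088
gripper_force: 108.4
```

```bash
python3 - <<'E'
from h import *
o=get_obs();print(o['tcp_pos'],yawx(o),o['clock'],o['contact_force'],o['joints'])
t=viewer.grab_frame('top');m=viewer.trace(t,'board')[0];M=m['pixels'];print(m['score'],m['rect'])
L=[(np.nonzero(M[rw,250:320])[0].min()+250-.5,rw) for rw in range(197,225)];Rr=[(np.nonzero(M[rw,330:400])[0].max()+330+.5,rw) for rw in range(197,225)]
for z in(.15,.155,.16):
    l=onz(t,L,z);q=onz(t,Rr,z);print(z,np.median(l[:,1]),np.median(q[:,1]),np.median(l[:,1])-np.median(q[:,1]),(np.median(l[:,1])+np.median(q[:,1]))/2, np.degrees(np.polyfit(l[:,0],l[:,1],1)[0]),np.degrees(np.polyfit(q[:,0],q[:,1],1)[0]))
s=viewer.grab_frame('side');m=viewer.trace(s,'board')[0];M=m['pixels'];print(m['score'],m['rect'],M.sum())
# predicted board corners
a=np.radians(-.4);X=np.array([np.cos(a),np.sin(a),0]);Y=np.array([-X[1],X[0],0]);c=np.array([o['tcp_pos'][0],o['tcp_pos'][1]+.001,0])+.073*X
for z in(.145,.15,.155,.16):
    print(z,proj(s,[c+i*.08*X+j*.108*Y+[0,0,z] for i,j in((1,1),(-1,1),(-1,-1),(1,-1))]).round(0).tolist())
h=cv2.convexHull(np.argwhere(M)[:,::-1].astype(np.int32));print(cv2.approxPolyDP(h,4,True)[:,0].tolist())
E
```

```text
[0.4099699  0.00915497 0.17338478] 89.94540454457736 14.35 [-0.01529423  0.53490045 -1.51751909] [ 0.28588938  0.14929376 -0.49358931  2.18603828  0.09545459  0.82668122
 -0.2687981 ]
0.83 [265.3, 191.9, 360.1, 260.6]
0.15 0.120175067319995 -0.09653443558472448 0.21670950290471946 0.01182031586763526 -1.5035379023736952 1.1145618834778435
0.155 0.11959747419358696 -0.09611592099533603 0.215713395188923 0.011740776599125466 -1.5035379023737039 1.1145618834778221
0.16 0.11901988106717895 -0.0956974064059476 0.21471728747312654 0.011661237330615679 -1.5035379023736628 1.11456188347783
0.95 [298.2, 171.6, 383.9, 224.3] 2272
0.145 [[300.0, 210.0], [351.0, 228.0], [384.0, 188.0], [338.0, 174.0]]
0.15 [[300.0, 208.0], [351.0, 226.0], [384.0, 187.0], [338.0, 173.0]]
0.155 [[300.0, 207.0], [351.0, 225.0], [384.0, 185.0], [338.0, 172.0]]
0.16 [[300.0, 206.0], [351.0, 223.0], [385.0, 184.0], [338.0, 170.0]]
[[382, 185], [349, 224], [299, 208], [334, 172]]
```

>>> play_rows:
  commands:
    - [[1, 0, 0.05, 0, 0], [1, 0, 0.12, 0, 0], [1, 0, 0.2, 0, 0], [1, 0, 0.27, 0, 0], [1, 0, 0.34, 0, 0], [1, 0, 0.4, 0, 0], [1, 0, 0.4, 0, 0]]

```text
clock: 15.13
tcp_pos: [0.4934, 0.0091, 0.1739]
orientation: [2.222, 2.218, 0.005]
contact_force: [1.1, -0.2, -1.7]
grip_width: 0.0081
gripper_force: 108.6
```

```bash
cat > chk.py <<'E'
from h import *
o=get_obs();print(o['tcp_pos'],yawx(o),o['clock'],o['contact_force'],o['grip_width'])
t=viewer.grab_frame('top')
for n in('lantern_tall','lantern_short','mug','comb','board'):
    for m in viewer.trace(t,n)[:1]:
        ys,xs=np.nonzero(m['pixels']);print(n,round(m['score'],2),np.round(m['rect']).tolist(),xs.mean().round(1),ys.mean().round(1))
E
python3 chk.py
```

```text
[0.4934283  0.00910788 0.17391195] 89.90283055145792 15.1333 [ 1.1230649  -0.17176517 -1.74119017] 0.008106645088465585
lantern_tall 0.78 [306.0, 129.0, 332.0, 153.0] 318.4 141.4
lantern_short 0.58 [174.0, 225.0, 206.0, 252.0] 187.9 240.9
mug 0.62 [221.0, 184.0, 265.0, 236.0] 248.4 212.6
comb 0.6 [224.0, 186.0, 266.0, 237.0] 250.2 211.2
```

>>> play_rows:
  commands:
    - [[1, 0, 0.06, 0, 0], [1, 0, 0.14, 0, 0], [1, 0, 0.22, 0, 0], [1, 0, 0.3, 0, 0], [1, 0, 0.38, 0, 0], [1, 0, 0.45, 0, 0], [1, 0, 0.48, 0, 0], [1, 0, 0.48, 0.03, 0], [1, 0, 0.48, 0.05, 0], [1, 0, 0.48, 0.06, 0], [1, 0, 0.48, 0.06, 0]]

```text
clock: 16.35
tcp_pos: [0.5844, 0.0088, 0.1604]
orientation: [-2.221, -2.22, 0.003]
contact_force: [-0.3, -0.2, -2.1]
grip_width: 0.0087
gripper_force: 108.7
```

```bash
python3 chk.py
```

```text
[0.58444941 0.00875306 0.16035255] 89.95840675895468 16.35 [-0.2637861  -0.18820153 -2.14843633] 0.00873683333843686
lantern_short 0.84 [176.0, 226.0, 208.0, 255.0] 188.0 240.6
mug 0.61 [154.0, 163.0, 200.0, 196.0] 180.1 179.6
board 0.78 [273.0, 118.0, 358.0, 184.0] 315.4 138.8
```

>>> play_rows:
  commands:
    - [[1, 0, 0, 0.01, 0], [1, 0, 0, 0.015, 0], [1, 0, 0, 0.015, 0]]

```text
clock: 16.9
tcp_pos: [0.5861, 0.0089, 0.1585]
orientation: [2.222, 2.22, 0.0]
contact_force: [-0.8, -0.7, 0.1]
grip_width: 0.0084
gripper_force: 108.8
```

>>> play_rows:
  commands:
    - [[1, 0, 0.02, 0, 0], [1, 0, 0.045, 0, 0], [1, 0, 0.07, 0, 0], [1, 0, 0.08, 0, 0], [1, 0, 0.08, 0, 0]]

```text
clock: 17.32
tcp_pos: [0.5969, 0.0088, 0.1585]
orientation: [-2.217, -2.216, 0.016]
contact_force: [-26.2, -1.4, 21.3]
grip_width: 0.0086
gripper_force: 112.0
```

>>> play_rows:
  commands:
    - [[-0.3, 0, -0.03, -0.005, 0], [-0.3, 0, -0.04, -0.01, 0], [-0.3, 0, -0.04, -0.01, 0], [-0.3, 0, -0.04, -0.01, 0], [-0.3, 0, -0.04, -0.3, 0], [-0.3, 0, -0.04, -0.5, 0], [-0.3, 0, -0.04, -0.7, 0], [-1, 0, -0.04, -0.7, 0], [-1, 0, -0.04, -0.7, 0]]

```text
clock: 18.07
tcp_pos: [0.5971, 0.0095, 0.3035]
orientation: [2.218, 2.216, 0.011]
contact_force: [0.9, 0.0, -0.2]
grip_width: 0.0772
gripper_force: 0.0
```

```bash
python3 chk.py; python3 - <<'E'
from h import *
o=get_obs();t=viewer.grab_frame('top');s=viewer.grab_frame('side');p=viewer.grab_frame('wrist')
M=viewer.trace(t,'board')[0]['pixels']
q=cv2.minAreaRect(onz(t,np.argwhere(M)[:,::-1],.141)[:,:2].astype(np.float32));print(q)
E
```

```text
[0.59712539 0.00947077 0.303492  ] 89.9319647751262 18.0667 [ 0.8834931   0.03248861 -0.20462581] 0.07724049850600614
lantern_short 0.64 [173.0, 227.0, 205.0, 253.0] 188.0 240.6
mug 0.96 [154.0, 162.0, 202.0, 197.0] 180.5 179.9
board 0.64 [275.0, 111.0, 354.0, 178.0] 325.5 129.4
((0.6728664040565491, 0.010378576815128326), (0.15734101831912994, 0.191733255982399), 0.5132312178611755)
```

>>> play_rows:
  commands:
    - [[-1, 0.95, -0.45, 0.05, -0.5], [-1, 0.95, -0.45, 0.05, -0.5], [-1, 0.95, -0.45, 0.05, -0.5], [-1, 0.95, -0.45, 0.05, -0.5], [-1, 0.95, -0.45, 0.05, -0.5], [-1, 0.95, -0.45, 0.05, -0.5], [-1, 0.95, -0.45, 0.05, -0.5]]

```text
clock: 19.15
tcp_pos: [0.5022, 0.2027, 0.2885]
orientation: [-1.184, -2.909, -0.001]
contact_force: [1.2, -1.1, -0.4]
grip_width: 0.0857
gripper_force: 0.0
```

```bash
python3 - <<'E'
from h import *
o=get_obs();print(o['tcp_pos'],yawx(o),o['clock'])
print(row((.446,.335,.22),180))
E
```

```text
[0.50221539 0.20265409 0.28845025] 135.70625104138767 19.15
[0.663, 0.277, 0.342, -0.492]
```

>>> play_rows:
  commands:
    - [[-1, 0.66, 0.28, 0.1, -0.49], [-1, 0.66, 0.28, 0.2, -0.49], [-1, 0.66, 0.28, 0.34, -0.49], [-1, 0.66, 0.28, 0.34, -0.49], [-1, 0.66, 0.28, 0.34, -0.49], [-1, 0.66, 0.28, 0.34, -0.49], [-1, 0.66, 0.28, 0.34, -0.49]]

```text
clock: 19.73
tcp_pos: [0.4499, 0.3324, 0.2195]
orientation: [-0.016, -3.14, 0.0]
contact_force: [0.5, 0.3, 0.4]
grip_width: 0.0857
gripper_force: 0.0
```

```bash
python3 - <<'E'
from h import *
from scipy.optimize import minimize
def cyl(x,y,h,z0=0,rad=.032):
    a=np.linspace(0,2*np.pi,40);c=np.c_[x+rad*np.cos(a),y+rad*np.sin(a)]
    return np.r_[np.c_[c,0*a+z0],np.c_[c,0*a+z0+h]]
def iou(p,P,m,o=None):
    u=proj(p,P,o).astype(np.float32);k=np.zeros(m.shape,np.uint8);cv2.fillConvexPoly(k,np.round(cv2.convexHull(u)*16).astype(int),1,shift=4);k=k>0
    return (k&m).sum()/(k|m).sum()
o=get_obs();p=viewer.grab_frame('wrist');s=viewer.grab_frame('side');t=viewer.grab_frame('top')
print(o['tcp_pos'],yawx(o),o['clock'])
n='lantern_short';ms=[(c,viewer.trace(c,n)[0],oo) for c,oo in((p,o),(s,None),(t,None))]
print([(m['score'],np.round(m['rect']).tolist()) for _,m,_ in ms])
for use in([0],[0,1],[0,1,2]):
    f=lambda v:-sum(iou(ms[i][0],cyl(*v),ms[i][1]['pixels'],ms[i][2]) for i in use)/len(use)
    x0=np.array([.436,.3347,.075]);q=minimize(f,x0,method='Nelder-Mead',options=dict(initial_simplex=[x0,x0+[.01,0,0],x0+[0,.01,0],x0+[0,0,.012]]))
    print(use,q.x.round(4),q.fun)
print(row((.436,.3345,.026),180))
E
```

```text
[0.44992455 0.33243105 0.21949135] 179.40554509956954 19.7333
[(0.73, [292.0, 119.0, 363.0, 204.0]), (0.71, [281.0, 287.0, 311.0, 332.0]), (0.88, [175.0, 227.0, 205.0, 252.0])]
[0] [0.4342 0.3362 0.0668] -0.9880028228652082
[0, 1] [0.4349 0.336  0.0663] -0.9337253753960602
[0, 1, 2] [0.4353 0.3359 0.0651] -0.8221235712001095
[0.075, 0.013, 0.973, -0.012]
```

>>> play_rows:
  commands:
    - [[-1, 0.077, 0.017, 0.2, -0.006], [-1, 0.077, 0.017, 0.4, -0.006], [-1, 0.077, 0.017, 0.6, -0.006], [-1, 0.077, 0.017, 0.8, -0.006], [-1, 0.077, 0.017, 0.96, -0.006], [-1, 0.077, 0.017, 0.96, -0.006], [1, 0.077, 0.017, 0.96, -0.006], [1, 0.077, 0.017, 0.96, -0.006], [1, 0.077, 0.017, 0.96, -0.006], [1, 0.077, 0.017, 0.96, -0.006], [1, 0.077, 0.017, 0.96, -0.006], [1, 0.077, 0.017, 0.96, -0.006]]
  grip_force: 40

```text
clock: 21.03
tcp_pos: [0.4366, 0.3366, 0.0304]
orientation: [0.012, 3.138, 0.003]
contact_force: [-0.4, -0.2, 8.3]
grip_width: 0.0635
gripper_force: 44.8
```

```bash
python3 - <<'E'
from h import *
o=get_obs();print(o['tcp_pos'],yawx(o),o['clock'],o['grip_width'],o['contact_force'])
E
```

```text
[0.43657207 0.3366164  0.03042413] 179.5499097573647 21.0333 0.06350816307610371 [-0.39093009 -0.24989238  8.25506123]
```

>>> play_rows:
  commands:
    - [[1, 0, 0, -0.1, 0], [1, 0, 0, -0.25, 0], [1, 0, 0, -0.45, 0], [1, 0, 0, -0.65, 0], [1, 0, 0, -0.85, 0], [1, 0, 0, -1, 0], [1, 0, 0, -1, 0], [1, 0, 0, -1, 0]]

```text
clock: 21.7
tcp_pos: [0.436, 0.3362, 0.2306]
orientation: [0.012, 3.137, 0.003]
contact_force: [0.3, 0.7, -2.9]
grip_width: 0.0632
gripper_force: 44.9
```

>>> play_rows:
  commands:
    - [[1, 0, 0, -0.15, 0], [1, -0.05, -0.07, -0.3, 0], [1, -0.13, -0.18, -0.33, 0], [1, -0.23, -0.31, -0.33, 0], [1, -0.33, -0.45, -0.33, 0], [1, -0.43, -0.59, -0.33, 0], [1, -0.53, -0.73, -0.33, 0], [1, -0.6, -0.82, -0.33, 0], [1, -0.6, -0.82, -0.33, 0]]

```text
clock: 22.45
tcp_pos: [0.5568, 0.1634, 0.2914]
orientation: [-0.026, -3.139, 0.006]
contact_force: [-0.2, -0.8, -1.7]
grip_width: 0.063
gripper_force: 45.2
```

```bash
python3 - <<'E'
from h import *
o=get_obs();print(o['tcp_pos'],yawx(o),o['clock'],o['grip_width'],o['contact_force'])
print(row((.685,.011,.295),180))
E
```

```text
[0.55676631 0.16342775 0.29144377] 179.0335534297065 22.45 0.0630132571912842 [-0.20711928 -0.83096707 -1.72327551]
[-0.654, -0.751, -0.018, -0.011]
```

>>> play_rows:
  commands:
    - [[1, -0.07, -0.08, -0.02, -0.01], [1, -0.17, -0.2, -0.02, -0.01], [1, -0.29, -0.33, -0.02, -0.01], [1, -0.41, -0.47, -0.02, -0.01], [1, -0.53, -0.61, -0.02, -0.01], [1, -0.65, -0.75, -0.02, -0.01], [1, -0.65, -0.75, -0.02, -0.01], [1, -0.65, -0.75, -0.02, -0.01]]

```text
clock: 23.12
tcp_pos: [0.6831, 0.0166, 0.2951]
orientation: [0.006, -3.137, 0.001]
contact_force: [-0.2, 0.4, -2.3]
grip_width: 0.0635
gripper_force: 45.2
```

```bash
python3 - <<'E'
from h import *
o=get_obs();print(o['tcp_pos'],yawx(o),o['clock'],o['grip_width'],o['contact_force'])
print(row((.685,.011,.178),180))
p=viewer.grab_frame('wrist')
a=viewer.trace(p,'board')
for m in a[:2]: print(m['score'],m['rect'],m['pixels'].sum())
print('blade pred',proj(p,[(.597-.005,.011-.03,.192),(.597-.005,.011+.03,.192),(.602,.041,.192),(.602,-.019,.192)],o).round().tolist())
print('board pred',proj(p,[(.669+i*.08,.011+j*.108,.141) for i,j in((-1,-1),(-1,1),(1,1),(1,-1))],o).round().tolist())
for m in viewer.trace(p,'board_grip')[:1]: print(m['score'],m['rect'])
E
```

```text
[0.68306546 0.01662009 0.29507747] -179.79294508316073 23.1167 0.06347034065003541 [-0.24058333  0.35857936 -2.27302514]
[-0.01, -0.028, 0.585, 0.002]
0.74 [197.8, 76.8, 434.6, 249.6] 31480
0.18 [551.7, 53.5, 639.7, 130.9] 5242
blade pred [[272.0, 77.0], [358.0, 77.0], [357.0, 92.0], [273.0, 91.0]]
board pred [[190.0, 76.0], [442.0, 77.0], [424.0, 247.0], [208.0, 246.0]]
0.89 [195.2, 74.2, 436.9, 247.7]
```

>>> play_rows:
  commands:
    - [[1, -0.01, -0.028, 0.1, 0], [1, -0.01, -0.028, 0.22, 0], [1, -0.01, -0.028, 0.35, 0], [1, -0.01, -0.028, 0.47, 0], [1, -0.01, -0.028, 0.55, 0], [1, -0.01, -0.028, 0.59, 0], [1, -0.01, -0.028, 0.59, 0], [1, -0.01, -0.028, 0.59, 0]]

```text
clock: 23.93
tcp_pos: [0.6849, 0.0153, 0.1809]
orientation: [-0.015, 3.141, 0.0]
contact_force: [-0.3, 0.2, -1.7]
grip_width: 0.0629
gripper_force: 45.2
```

>>> play_rows:
  commands:
    - [[1, 0, 0, 0.01, 0], [1, 0, 0, 0.02, 0], [1, 0, 0, 0.03, 0], [1, 0, 0, 0.03, 0]]

```text
clock: 24.27
tcp_pos: [0.685, 0.0142, 0.1745]
orientation: [-0.013, 3.141, -0.0]
contact_force: [1.1, -0.4, -1.7]
grip_width: 0.0635
gripper_force: 45.2
```

>>> play_rows:
  commands:
    - [[1, 0, 0, 0.01, 0], [1, 0, 0, 0.015, 0], [1, 0, 0, 0.02, 0], [1, 0, 0, 0.02, 0]]

```text
clock: 24.6
tcp_pos: [0.6851, 0.0142, 0.1716]
orientation: [-0.013, 3.141, -0.001]
contact_force: [-3.4, -1.1, 6.0]
grip_width: 0.0632
gripper_force: 45.9
```

>>> play_rows:
  commands:
    - [[0.3, 0, 0, 0, 0], [-1, 0, 0, 0, 0], [-1, 0, 0, 0, 0], [-1, 0, 0, -0.01, 0], [-1, 0, 0, -0.1, 0], [-1, 0, 0, -0.3, 0], [-1, 0, 0, -0.5, 0], [-1, 0, 0, -0.7, 0], [-1, 0, 0, -0.7, 0]]

```text
clock: 25.35
tcp_pos: [0.6885, 0.016, 0.3201]
orientation: [-0.013, 3.128, 0.003]
contact_force: [1.1, 0.4, 0.9]
grip_width: 0.0855
gripper_force: 0.0
```

```bash
python3 chk.py; python3 - <<'E'
from h import *
o=get_obs();p=viewer.grab_frame('wrist')
print(yawx(o))
for m in viewer.trace(p,'lantern_short')[:1]: print(m['score'],m['rect'])
a=np.linspace(0,6.28,40)
u=proj(p,[(.685+.032*np.cos(x),.0142+.032*np.sin(x),z) for x in a for z in(.141,.207,.216)],o);print(u.min(0),u.max(0))
print(row((.58,.12,.30),135))
E
```

```text
[0.688468   0.01599032 0.32010327] -179.52886678385946 25.35 [1.07606613 0.40229991 0.86229053] 0.08552846306525881
lantern_short 0.41 [223.0, 188.0, 268.0, 240.0] 249.0 212.4
mug 0.63 [157.0, 164.0, 198.0, 196.0] 180.6 179.5
board 0.86 [274.0, 123.0, 307.0, 179.0] 288.8 155.6
-179.51411664027884
0.57 [279.5, 143.3, 363.0, 242.1]
[280.22089528 146.58472538] [365.20334315 243.40629855]
[0.518, 0.534, 0.044, 0.505]
```

>>> play_rows:
  commands:
    - [[-1, 0.1, 0.1, 0, 0.08], [-1, 0.95, 0.97, 0.1, 0.58], [-1, 0.95, 0.97, 0.1, 0.58], [-1, 0.95, 0.97, 0.1, 0.58], [-1, 0.95, 0.97, 0.1, 0.58], [-1, 0.95, 0.97, 0.1, 0.58], [-1, 0.95, 0.97, 0.1, 0.58], [-1, 0.95, 0.97, 0.1, 0.58], [-1, 0.95, 0.97, 0.1, 0.58]]

```text
clock: 26.5
tcp_pos: [0.4913, 0.2086, 0.2901]
orientation: [-1.365, -2.83, 0.001]
contact_force: [0.7, -0.6, -0.0]
grip_width: 0.0855
gripper_force: 0.0
```

```bash
python3 - <<'E'
from h import *
o=get_obs();print(o['tcp_pos'],yawx(o),o['clock'])
print(row((.490,.2134,.25),76))
E
```

```text
[0.49132309 0.20864981 0.29011823] 128.4988698574505 26.5
[0.023, 0.01, 0.201, 0.583]
```

>>> play_rows:
  commands:
    - [[-1, 0.023, 0.01, 0.1, 0.58], [-1, 0.023, 0.01, 0.2, 0.58], [-1, 0.023, 0.01, 0.2, 0.58], [-1, 0.023, 0.01, 0.2, 0.58], [-1, 0.023, 0.01, 0.2, 0.58], [-1, 0.023, 0.01, 0.2, 0.58], [-1, 0.023, 0.01, 0.2, 0.58], [-1, 0.023, 0.01, 0.2, 0.58], [-1, 0.023, 0.01, 0.2, 0.58]]

```text
clock: 27.25
tcp_pos: [0.4928, 0.2103, 0.2497]
orientation: [2.476, 1.934, -0.001]
contact_force: [0.1, 0.4, -0.3]
grip_width: 0.0853
gripper_force: 0.0
```

```bash
python3 - <<'E'
from h import *
o=get_obs();print(o['tcp_pos'],yawx(o),o['clock'])
p=viewer.grab_frame('wrist')
for m in viewer.trace(p,'door_grip')[:2]: print(m['score'],m['rect'])
print('rod top pred',proj(p,[(.490,.2134,.2),(.49,.2134,.175)],o))
# bright-grey rod: print grey image column profile near prediction
u=proj(p,[(.490,.2134,.2)],o)[0].astype(int);g=p['pixels'][u[1]-24:u[1]+25:4,u[0]-32:u[0]+33:4]
sat=g.max(2).astype(int)-g.min(2);print(u);print(np.where(sat<25,g.mean(2).astype(int),0))
print(row((.490,.2134,.167),76))
E
```

```text
[0.49284573 0.21027185 0.24974415] 75.97964882849229 27.25
0.7 [280.8, 162.0, 444.2, 267.9]
rod top pred [[315.64953148 220.65760141]
 [316.23259247 207.17769311]]
[315 220]
[[142 143 143  70   0   0   0  71  81  79  73  61  52  67   0   0   0]
 [142 142 141   0   0   0   0  72  81  79  73  62  52  67   0   0   0]
 [141 141 141   0   0   0   0  74  82  79  72  62  51  52   0   0   0]
 [141 141 121   0   0   0   0  75  81  83  72  62  50  52   0   0   0]
 [140 140  70   0   0   0   0  87 106 107  99  70  50  51   0   0   0]
 [141 140   0  60   0   0   0  97 117 128 107  86  50  51   0   0   0]
 [141 140   0   0   0   0   0  93 109 115 106  83  52  50   0   0   0]
 [141 122  60   0   0   0   0  74  94  98  89  58  51  52   0   0   0]
 [141  70   0   0   0   0   0   0  92  70  57  52  51  51  51   0   0]
 [141   0   0   0   0   0   0   0   0   0  57  53  51  52  52   0   0]
 [159   0   0   0   0   0   0   0   0   0   0  58  64   0   0   0   0]
 [140   0   0   0   0   0   0   0   0   0   0  42  41  43   0   0   0]
 [ 75   0   0   0   0   0   0   0   0   0   0   0   0   0   0   0   0]]
[0.01, -0.016, 0.414, 0.002]
```

>>> play_rows:
  commands:
    - [[-1, 0.02, -0.006, 0.2, 0], [-1, 0.02, -0.006, 0.41, 0], [-1, 0.02, -0.006, 0.41, 0], [-1, 0.02, -0.006, 0.41, 0], [1, 0.02, -0.006, 0.41, 0], [1, 0.02, -0.006, 0.41, 0], [1, 0.02, -0.006, 0.41, 0], [1, 0.02, -0.006, 0.41, 0], [1, 0.02, -0.006, 0.41, 0], [1, 0.02, -0.006, 0.41, 0], [1, 0.02, -0.006, 0.41, 0]]
  grip_force: 40

```text
clock: 28.27
tcp_pos: [0.4925, 0.2156, 0.1691]
orientation: [2.474, 1.935, 0.002]
contact_force: [-0.6, -1.4, 5.1]
grip_width: 0.0127
gripper_force: 38.9
```

```bash
python3 arc.py -52 10
```

```text
0.012717863493372006 [0.49245765 0.21564553 0.16911536] 76.0629564583227 0.10467654555483458 [-0.58260641 -1.44147285  5.13480304]
door deg 106.80174863891372
[-0.043, -0.019, -0.0, -0.058]
[-0.088, -0.035, -0.0, -0.116]
[-0.134, -0.046, -0.0, -0.173]
[-0.181, -0.053, -0.0, -0.231]
[-0.229, -0.055, -0.0, -0.289]
[-0.276, -0.054, -0.0, -0.347]
[-0.323, -0.048, -0.0, -0.404]
[-0.37, -0.038, -0.0, -0.462]
[-0.415, -0.023, -0.0, -0.52]
[-0.459, -0.005, -0.0, -0.578]
```

>>> play_rows:
  commands:
    - [[1, -0.043, -0.019, 0, -0.058], [1, -0.088, -0.035, 0, -0.116], [1, -0.134, -0.046, 0, -0.173], [1, -0.181, -0.053, 0, -0.231], [1, -0.229, -0.055, 0, -0.289], [1, -0.276, -0.054, 0, -0.347], [1, -0.323, -0.048, 0, -0.404], [1, -0.37, -0.038, 0, -0.462], [1, -0.415, -0.023, 0, -0.52], [1, -0.459, -0.005, 0, -0.578], [1, -0.459, -0.005, 0, -0.578]]

```text
clock: 29.18
tcp_pos: [0.4688, 0.1252, 0.1691]
orientation: [1.371, 2.827, -0.002]
contact_force: [-4.0, -1.4, 9.9]
grip_width: 0.0125
gripper_force: 40.7
```

```bash
python3 arc.py -52 10
```

```text
0.012469987330101918 [0.46883923 0.12520753 0.16909733] 128.26653062308358 0.10556309200255243 [-4.03858646 -1.40760654  9.87170674]
door deg 54.00913562525053
[-0.044, -0.019, -0.0, -0.058]
[-0.089, -0.034, -0.0, -0.116]
[-0.136, -0.045, -0.0, -0.173]
[-0.184, -0.051, -0.0, -0.231]
[-0.231, -0.053, -0.0, -0.289]
[-0.279, -0.051, -0.0, -0.347]
[-0.327, -0.045, -0.0, -0.404]
[-0.373, -0.034, -0.0, -0.462]
[-0.419, -0.019, -0.0, -0.52]
[-0.463, -0.0, -0.0, -0.578]
```

>>> play_rows:
  commands:
    - [[1, -0.044, -0.019, 0, -0.058], [1, -0.089, -0.034, 0, -0.116], [1, -0.136, -0.045, 0, -0.173], [1, -0.184, -0.051, 0, -0.231], [1, -0.231, -0.053, 0, -0.289], [1, -0.279, -0.051, 0, -0.347], [1, -0.327, -0.045, 0, -0.404], [1, -0.373, -0.034, 0, -0.462], [1, -0.419, -0.019, 0, -0.52], [1, -0.463, 0, 0, -0.578], [1, -0.463, 0, 0, -0.578]]

```text
clock: 30.1
tcp_pos: [0.5274, 0.0517, 0.1691]
orientation: [-0.007, 3.141, -0.003]
contact_force: [-4.6, -6.5, 12.8]
grip_width: 0.0126
gripper_force: 41.0
```

```bash
python3 arc.py -3 1
```

```text
0.012561366217453736 [0.52736895 0.05171448 0.16911189] -179.73256998616188 0.10576371638797535 [-4.55115162 -6.46289104 12.77427461]
door deg 1.2161724458213312
[-0.025, -0.011, -0.0, -0.033]
```

>>> play_rows:
  commands:
    - [[1, -0.02, 0, 0, 0], [1, -0.035, 0, 0, 0], [1, -0.05, 0, 0, 0], [1, -0.05, 0, 0, 0]]

```text
clock: 30.43
tcp_pos: [0.5295, 0.0513, 0.1685]
orientation: [0.001, -3.127, 0.013]
contact_force: [-27.8, -8.7, 32.3]
grip_width: 0.0126
gripper_force: 43.9
```

>>> play_rows:
  commands:
    - [[1, 0.035, 0, 0, 0], [-0.4, 0.035, 0, 0, 0], [-0.4, 0.035, 0, 0, 0], [-0.4, 0.035, 0, 0, 0], [-0.4, 0.035, 0, -0.2, 0], [-0.4, 0.035, 0, -0.5, 0], [-0.4, 0.035, 0, -0.7, 0], [-0.4, 0.035, 0, -0.7, 0]]

```text
clock: 31.1
tcp_pos: [0.5314, 0.0556, 0.3138]
orientation: [-0.005, 3.134, 0.003]
contact_force: [0.7, 0.8, 1.5]
grip_width: 0.0597
gripper_force: 0.0
```

```bash
python3 - <<'E'
from h import *
o=get_obs();print(o['tcp_pos'],yawx(o),o['clock'],o['contact_force'])
p=viewer.grab_frame('wrist')
for m in viewer.trace(p,'door')[:2]: print(m['score'],m['rect'])
# rod tip search near predicted shut position: brightest low-sat blob
u=proj(p,[(.5315,.0532,.2)],o)[0];print('rod top pred',u)
x,y=u.astype(int);g=p['pixels'][y-24:y+25:4,x-36:x+37:4];sat=g.max(2).astype(int)-g.min(2);print(np.where(sat<25,g.mean(2).astype(int),0))
for d in(0,.05,.1):
  c,s=np.cos(d),np.sin(d);print(d,proj(p,[(.572-.041*c-.095*s,.1476+.041*s-.095*c,.2)],o))
print(row((.45,-.1,.33),135))
E
```

```text
[0.53135363 0.05559009 0.31381508] -179.82329166856442 31.1 [0.72575567 0.83222784 1.50341319]
0.95 [290.9, 149.0, 414.0, 231.2]
rod top pred [318.97536768 194.27249437]
[[102 130 165 166 167 166 166 145  68  71  79 163 166 165 165 165 166 166
  167]
 [102 101 101 101 100  99  98  87  68  71  78  99  93  83 100 100 101 101
  101]
 [102 102 101 100  76  54  54  61  67  71  78  58  58  58  69  68  69  68
   68]
 [102 102 101 100  53  54  54  63  80  97  82  58  57  58  68  68  68  67
   68]
 [168 167 166 163  53  54  52  75 115 126 116  63  57  58  61  67  68  67
   68]
 [102 101 101  94  53  53  52  79 119 144 123  56  56  56  55  67  67  66
   67]
 [102 101 101  74  51  52  52  54 102 118  99  57  55  56  54  65  66  66
   65]
 [102 101 101  51  50  52  53  56  97 133  77  57  55  54  52  65  67  65
   65]
 [102 101 101  52  52  52  53  58  96 133  78  61  55  56  51  62  63  65
   63]
 [100 100  94  52  52  53   0   0   0   0   0   0   0   0   0   0   0   0
    0]
 [100  99  73  52  53   0   0   0   0  51  50  51  44  44  43  45  49  48
   49]
 [ 99  99  52  51  52  53   0   0   0  50  50   0  48  45  45  49  49  48
   48]
 [ 99  99   0   0   0   0   0   0   0   0   0   0   0   0   0   0   0   0
    0]]
0 [[318.23695108 193.6853986 ]]
0.05 [[320.91944402 188.15206693]]
0.1 [[323.92016151 182.69452136]]
[0.409, -0.775, -0.089, 0.501]
```

```bash
python3 - <<'E'
from h import *
o=get_obs();p=viewer.grab_frame('wrist');M=viewer.trace(p,'door')[0]['pixels']
c=np.arange(300,405,5);b=[(x,np.nonzero(M[:,x])[0].max()+.5) for x in c if M[:,x].any()]
q=onz(p,b,.17,o);print(q.round(4)[::3].tolist(),np.degrees(np.polyfit(q[:,1],q[:,0],1)[0]))
g=p['pixels'].astype(int);s=g[...,0]-g[...,2]
for x in (300,320,340,360,380,400): print(x,s[196:240:2,x].tolist())
E
```

```text
[[0.5744, 0.0347, 0.17], [0.5743, 0.0488, 0.17], [0.5753, 0.0628, 0.17], [0.5753, 0.0769, 0.17], [0.5753, 0.091, 0.17], [0.5754, 0.1051, 0.17], [0.5754, 0.1192, 0.17]] 0.9769418733168299
300 [20, 20, 21, 21, 24, 23, 25, 25, 25, 24, 26, 55, 63, 65, 64, 63, 50, 24, 47, 25, 20, 26]
320 [-7, -10, -10, -9, 21, 62, 59, 24, 24, 24, 24, 46, 58, 60, 63, 62, 57, 21, 45, 46, 46, 47]
340 [17, 16, 16, 16, 18, 36, 49, 18, 18, 20, 22, 41, 60, 62, 62, 61, 58, 20, 38, 40, 40, 41]
360 [24, 24, 24, 25, 25, 37, 57, 22, 23, 23, 24, 37, 58, 58, 58, 59, 60, 19, 24, 25, 26, 26]
380 [16, 17, 17, 17, 17, 23, 50, 17, 17, 15, 15, 20, 42, 48, 48, 46, 47, 21, 24, 25, 19, 19]
400 [11, 17, 15, 15, 15, 15, 16, 16, 16, 16, 15, 17, 43, 49, 49, 48, 50, 26, 17, 18, 17, 18]
```

>>> play_rows:
  commands:
    - [[1, 0.225, -0.015, 0, 0], [1, 0.225, -0.015, 0, 0], [1, 0.225, -0.015, 0.2, 0], [1, 0.225, -0.015, 0.4, 0], [1, 0.225, -0.015, 0.6, 0], [1, 0.225, -0.015, 0.7, 0], [1, 0.225, -0.015, 0.7, 0], [1, 0.225, -0.015, 0.7, 0]]

```text
clock: 31.97
tcp_pos: [0.4826, 0.051, 0.1669]
orientation: [0.005, -3.137, -0.001]
contact_force: [-0.2, 0.2, -0.0]
grip_width: -0.0001
gripper_force: 0.0
```

>>> play_rows:
  commands:
    - [[1, -0.05, 0, 0, 0], [1, -0.09, 0, 0, 0], [1, -0.115, 0, 0, 0], [1, -0.13, 0, 0, 0], [1, -0.145, 0, 0, 0], [1, -0.145, 0, 0, 0]]

```text
clock: 32.47
tcp_pos: [0.513, 0.0509, 0.1686]
orientation: [0.003, -3.141, 0.0]
contact_force: [-1.1, -0.7, 1.3]
grip_width: -0.0005
gripper_force: 1.0
```

>>> play_rows:
  commands:
    - [[1, -0.015, 0, 0, 0], [1, -0.025, 0, 0, 0], [1, -0.035, 0, 0, 0], [1, -0.035, 0, 0, 0]]

```text
clock: 32.8
tcp_pos: [0.5132, 0.0509, 0.1671]
orientation: [0.006, -3.128, 0.006]
contact_force: [-22.0, -0.9, 14.3]
grip_width: 0.0002
gripper_force: 11.4
```

>>> play_rows:
  commands:
    - [[1, 0.1, 0, 0, 0], [1, 0.25, 0, 0, 0], [1, 0.3, 0, -0.3, 0], [1, 0.3, -0.3, -0.8, 0], [1, 0.3, -0.8, -0.8, 0], [1, 0.3, -1, -0.8, 0], [1, 0.3, -1, -0.8, 0], [1, 0.3, -1, -0.8, 0], [1, 0.3, -1, -0.8, 0], [1, 0.3, -1, -0.8, 0]]

```text
clock: 33.63
tcp_pos: [0.461, -0.157, 0.3307]
orientation: [0.013, 3.138, -0.006]
contact_force: [-0.1, -0.6, -0.7]
grip_width: -0.0003
gripper_force: 0.0
```

>>> play_rows:
  commands:
    - [[-1, 0, -0.9, 0, 0], [-1, 0, -0.9, 0, 0], [-1, 0, -0.9, 0, 0], [-1, 0, -0.9, 0, 0], [-1, 0, -0.9, 0, 0], [-1, 0, -0.9, 0, 0], [-1, 0, -0.9, 0, 0]]

```text
clock: 34.22
tcp_pos: [0.4609, -0.3293, 0.3279]
orientation: [-0.001, 3.141, 0.002]
contact_force: [0.8, 0.8, 0.1]
grip_width: 0.0832
gripper_force: 0.0
```

```bash
python3 chk.py; python3 - <<'E'
from h import *
t=viewer.grab_frame('top');s=viewer.grab_frame('side')
for n in('door','lantern_short','lantern_tall','comb','mug'):
    for p in(t,s):
        for m in viewer.trace(p,n)[:1]: print(n,round(m['score'],2),np.round(m['rect']).tolist())
a=np.linspace(0,6.28,40)
for p in(t,s):
    u=proj(p,[(.685+.032*np.cos(x),.0142+.032*np.sin(x),z) for x in a for z in(.141,.216)]);print(u.min(0).round(),u.max(0).round())
    print('rod shut',proj(p,[(.531,.0526,.2),(.531,.0526,.043)]).round().tolist())
E
```

```text
[ 0.46087012 -0.32931646  0.32792921] -179.947597572528 34.2167 [0.81862671 0.77983159 0.11844851] 0.0831947815180953
lantern_tall 0.63 [273.0, 110.0, 356.0, 182.0] 315.3 147.8
lantern_short 0.84 [302.0, 120.0, 330.0, 154.0] 314.7 136.5
mug 0.59 [156.0, 165.0, 202.0, 198.0] 180.6 179.5
comb 0.97 [306.0, 208.0, 324.0, 266.0] 316.0 236.9
board 0.57 [274.0, 115.0, 355.0, 177.0] 315.7 147.5
door 0.78 [254.0, 181.0, 310.0, 208.0]
door 0.78 [290.0, 185.0, 325.0, 252.0]
lantern_short 0.74 [303.0, 120.0, 332.0, 153.0]
lantern_short 0.65 [272.0, 156.0, 295.0, 189.0]
comb 0.85 [310.0, 208.0, 324.0, 268.0]
comb 0.73 [328.0, 234.0, 378.0, 247.0]
mug 0.66 [154.0, 161.0, 200.0, 197.0]
mug 0.95 [228.0, 264.0, 260.0, 314.0]
[299. 120.] [329. 154.]
rod shut [[295.0, 204.0], [299.0, 206.0]]
[273. 156.] [296. 188.]
rod shut [[322.0, 186.0], [323.0, 229.0]]
```

```bash
python3 -c "
from bench import r
print(r.hand_in())"
```

```text
the job is handed in; nothing more can be done
None
```

I've handed in the job: the board is fully in on the top runners (z = 135) over the tall lantern, the short lantern stands upright on it, and the half-door is shut. The mug and comb showed no movement; the tall lantern, last clearly seen half-way through the insertion, hadn't moved either.

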